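# Stow the lockout padlocks and hold the caddy's handle out

### The job

Tidy the lockout padlocks on the control-room desk: lay the red padlock flat in the caddy's red tray and the yellow one flat in the yellow tray. Then squeeze the orange button in the side of the caddy's telescoping handle, pull the handle up past its first stop to the second stop (all the way up), and finish there still gripping it with the button squeezed in, since the top catch is worn out and the handle sinks if let go. Leave the blue padlock and the other things on the desk where they are.

Things in the scene. Friction and masses are not known exactly. Their poses are not given: they have to be found in the camera images.
- red_lock: Red safety padlock lying flat, steel shackle. About 120 g. Plastic body 45 mm (x) by 40 mm (y) by 20 mm (z); the origin is the centre of the body's underside, so the body spans x -22.5 to +22.5 mm; the shackle, 32 mm wide, sticks out towards its own -x to x = -49 mm; z up. Grip across the 40 mm width. The shackle starts roughly towards the robot.
- yellow_lock: Yellow safety padlock lying flat, steel shackle. About 120 g. Plastic body 45 mm (x) by 40 mm (y) by 20 mm (z); the origin is the centre of the body's underside, so the body spans x -22.5 to +22.5 mm; the shackle, 32 mm wide, sticks out towards its own -x to x = -49 mm; z up. Grip across the 40 mm width. The shackle starts roughly towards the robot.
- blue_lock: Blue safety padlock lying flat, steel shackle. About 120 g. Plastic body 45 mm (x) by 40 mm (y) by 20 mm (z); the origin is the centre of the body's underside, so the body spans x -22.5 to +22.5 mm; the shackle, 32 mm wide, sticks out towards its own -x to x = -49 mm; z up. Grip across the 40 mm width. The shackle starts roughly towards the robot. To be left alone: it has no tray.
- red_tray: Red open tray, 110 mm (x) by 130 mm (y) by 30 mm high outside, walls and floor 3 mm thick, fixed on the caddy's base (underside 12 mm above the desk, rim 42 mm above the desk). Origin: centre of its underside; inner floor 3 mm above it; yaw as the caddy's. Its centre lies 125 mm to one side (caddy +y or -y, varies) of the telescoping column.
- yellow_tray: Yellow open tray, 110 mm (x) by 130 mm (y) by 30 mm high outside, walls and floor 3 mm thick, fixed on the caddy's base (underside 12 mm above the desk, rim 42 mm above the desk). Origin: centre of its underside; inner floor 3 mm above it; yaw as the caddy's. Its centre lies 125 mm to one side (caddy +y or -y, varies) of the telescoping column.
- caddy: Lock caddy, fixed to the desk: grey base 115 mm (x) by 385 mm (y) by 12 mm, the two trays at its ends and in the middle an upright aluminium column, 44 mm (x) by 36 mm (y), collar 50 by 42 mm, top 105 mm above the desk. Out of the column rises the telescoping handle. Origin: centre of the underside, on the column's axis; z up.
- handle_grip (a point): Centre of the handle's black grip block, axes as the caddy's; 138 mm above the desk when home. Block 60 (x) by 30 (y) by 36 mm high; under it 15 mm of mast (26 by 20 mm) shows when home. Orange button, 26 by 26 mm, 7 mm proud of the middle of its +y face. Grip from above across y (37 mm over the button, 32 mm with it in): one pad on the button, one opposite; closing presses it.
- handle (a joint): How far the handle is pulled straight up out of the column, m: 0 home (start), first stop (catch) at 0.038, second stop at 0.076 (hard end, no working catch). Home and at the first stop a latch blocks the handle unless the button is in; pressed, it slides freely through the first stop. Weight and a return spring pull it down with 4 to 5 N in all; let go, it sinks from above to the first stop.
- release (a joint): How far the orange button is pressed in, m: 0 out, 0.005 fully in; the latch frees at about 0.0036. Spring, 3 N to start and 6 N fully in; springs out when let go. It rides up with the handle.
- mug: White mug, 80 mm across, 95 mm high, upright; origin: centre of its underside. Leave alone.
- spray: Spray bottle, 72 mm across, 195 mm high, white with a red head; origin: centre of its underside. Leave alone.
- bowl: Clear plastic bowl, 140 mm across, 65 mm high; origin: centre of its underside. Leave alone.
- tape: Roll of green tape lying flat, 90 mm across, 22 mm high; origin: centre of its underside. Leave alone.

How it is judged:
By the outcome, as a careful person would: the job done as asked, in the order asked, and still so for the second after the job is handed in, while the arm keeps its last pose, push and grip.
It also fails if it takes over 72 s, if anything falls off the work surface, if the arm or the gripper's body presses on something with over 40 N, if the wrist force passes 120 N, or if a joint passes its speed limit or range.

### The arm

A 6-joint arm with a two-finger parallel gripper is mounted at the origin on the work surface. World frame = base frame: x ahead of the robot, y to its left, z up, the work surface at z = 0. Lengths are in mm, angles in rad, forces in N, time in s.
With the tool pointing down it reaches from about 325 to 775 mm from the base axis. Payload 5.5 kg.
Tool frame: the origin (TCP) lies at the very end of the fingers, on their centre line; the grasp point (between the pads) lies 19 mm behind it; z points along the fingers, y is the line along which they close (so a half turn about z gives the same grasp; the last joint's range is limited). The gripper opens to 88 mm and grips with 3 to 60 N. Pads are 20 mm wide; open, the fingers measure 115 mm over their backs; the gripper's body (75 mm by 178 mm) begins 61 mm behind the grasp point.
Start: joints at [-1.315, 0.091, 1.231, -0, 1.82, -0.057], TCP at [184.634, -570.9, 222.631] pointing down, gripper open.
Joint ranges: [-2.87, 2.87], [-0.86, 2.18], [0.17, 2.46], [-1.51, 4.65], [0.06, 2.69], [-2.65, 2.65]. Speed limits (rad/s): [2.57, 2.57, 3.01, 3.14, 3.14, 3.14].

### API

Orientations are given as a unit quaternion [x, y, z, w].
In Python, from workcell import manip gives the robot as it stands. Calls block until the motion is done:
- manip.goto(position, orientation): joint-space move of the TCP to a pose.
- manip.move_straight(position, frame=None, v=150, until_force=None): straight line of the TCP; frame=None keeps the orientation; v is the mean speed in mm/s. With until_force (N) it stops when the force on the tool has changed by that much, and returns True; else False.
- manip.set_joints(angles): joint-space move.
- manip.gripper_open() and manip.clamp(f_grip=None): open the fingers fully, or close them until they stop; f_grip is the grip in N (None keeps the last).
- manip.hold(seconds).
- manip.solve_ik(position, orientation): joint angles nearest the present ones, or None.
- manip.grab_frame(name): name is "side" or "top" or "wrist"; returns a dict with "image" (420x560x3 uint8, blue, green, red), "camera_matrix" (3x3 intrinsics, pixels), "rvec" (rotation vector, rad) and "tvec" (3), from world to camera coordinates, as OpenCV has them. Camera axes: x right, y down, z forward; pixel columns grow to the right and rows downward; lengths in mm; the calibration is good to about 2 mm. A picture is of the moment at which its call begins. There is no depth.
A pose or a line that the arm cannot do raises manip.IKError and nothing moves.
- manip.hand_in(): hands the job in; it is judged then, once.
Trained networks look in a picture, given as the dict that the camera call returned (one of the last four; its "shot" number tells which), for a name from the list of things; names that differ only in an ending like _2 or _b are one class to them, and where a whole thing is asked for, a point or a joint stands for the part that bears it (a point fixed in the world has none). Each returns a list of dicts, best first, with "conf" (0 to 1); they miss things now and then, are a little off and sometimes report something else, mostly with a low value. They report only what shows in the picture. A call takes as long as a camera call.
- manip.spot_in(picture, name): "pixel" ([column, row] in pixels, amid what is visible of it).
Readings, each from a call of its own:
- manip.current_clock(): time.
- manip.current_q(): joint angles.
- manip.current_joint_velocities(): joint speeds.
- manip.current_tau(): joint torques, N m.
- manip.current_position(): TCP position.
- manip.current_tool_rot(): TCP orientation.
- manip.current_contact_force(): force on the tool from outside, world axes, zero at the start.
- manip.current_wrist_torque(): the same for the moment, N m.
- manip.current_opening(): opening from 0.0 (shut) to 1.0 (fully open).
- manip.current_grip_force(): force on a finger pad.
Only numpy, scipy, OpenCV 4.12 (cv2) and the standard library are available. Lean on these libraries where they do the work, as an engineer would, in place of code of your own. Each camera call takes 0.05 s, during which the arm holds its last target. There are 200 camera calls.

## Working session

There is one attempt and no reset: what is moved stays moved. The work goes in short steps, each a Python script; the robot and the scene stay as the last script left them, time stands still between calls to the robot, and variables do not carry over. Pictures are saved under pics/ and viewed, at most 10 in all, crops included, and the job is handed in when it is done.

```bash
mkdir -p pics; cat > h.py <<'E'
import numpy as np, cv2
from workcell import manip as m
def ray(p,px):
    R=cv2.Rodrigues(np.array(p["rvec"],float))[0];t=np.array(p["tvec"],float).ravel()
    u=cv2.undistortPoints(np.array([[px]],float),np.array(p["camera_matrix"],float),None).ravel()
    return -R.T@t, R.T@np.array([u[0],u[1],1.])
def at_z(p,px,z):
    c,d=ray(p,px); return c+d*(z-c[2])/d[2]
def proj(p,X):
    return cv2.projectPoints(np.array(X,float).reshape(-1,3),np.array(p["rvec"],float),np.array(p["tvec"],float),np.array(p["camera_matrix"],float),None)[0].reshape(-1,2)
def down(yaw):  # tool down; tool y axis along yaw direction (rad, world)
    from scipy.spatial.transform import Rotation as Ro
    y=np.array([np.cos(yaw),np.sin(yaw),0]);z=np.array([0,0,-1.]);x=np.cross(y,z)
    return Ro.from_matrix(np.c_[x,y,z]).as_quat()
E
python3 - <<'E'
from h import *
Z=dict(red_lock=20,yellow_lock=20,blue_lock=20,red_tray=30,yellow_tray=30,handle_grip=140,release=138,caddy=60,mug=50,spray=100,bowl=30,tape=22)
for c in("top","side"):
    p=m.grab_frame(c);cv2.imwrite(f"pics/{c}0.png",p["image"])
    print(c,ray(p,[280,210])[0].round())
    for n,z in Z.items():
        print(n,[(np.round(d["pixel"]).tolist(),round(d["conf"],2),at_z(p,d["pixel"],z)[:2].round().tolist()) for d in m.spot_in(p,n)[:2]])
print(m.current_tool_rot(),m.current_clock())
E
```

```text
top [ 362.  -15. 1125.]
red_lock [([205.0, 262.0], 0.9, [408.0, 183.0])]
yellow_lock [([264.0, 247.0], 0.72, [442.0, 24.0])]
blue_lock [([384.0, 256.0], 0.68, [410.0, -288.0])]
red_tray [([240.0, 178.0], 0.58, [629.0, 86.0])]
yellow_tray [([331.0, 161.0], 0.96, [668.0, -160.0]), ([239.0, 178.0], 0.7, [627.0, 88.0])]
handle_grip [([286.0, 160.0], 0.9, [644.0, -38.0])]
release [([207.0, 259.0], 0.36, [408.0, 156.0])]
caddy [([284.0, 175.0], 0.89, [627.0, -33.0])]
mug [([101.0, 252.0], 0.6, [437.0, 446.0])]
spray [([127.0, 170.0], 0.57, [639.0, 367.0]), ([439.0, 243.0], 0.25, [433.0, -405.0])]
bowl [([422.0, 167.0], 0.57, [644.0, -404.0])]
tape [([420.0, 253.0], 0.65, [416.0, -383.0])]
side [ 335. 1006. 1108.]
red_lock [([308.0, 297.0], 0.64, [416.0, 189.0])]
yellow_lock [([307.0, 254.0], 0.78, [447.0, 37.0])]
blue_lock [([332.0, 194.0], 0.61, [409.0, -247.0])]
red_tray [([245.0, 256.0], 0.88, [619.0, 92.0])]
yellow_tray [([256.0, 194.0], 0.8, [654.0, -182.0]), ([204.0, 324.0], 0.53, [663.0, 336.0])]
handle_grip [([244.0, 255.0], 0.71, [592.0, 180.0]), ([243.0, 200.0], 0.54, [650.0, -27.0])]
release [([246.0, 204.0], 0.48, [639.0, -14.0])]
caddy [([245.0, 221.0], 0.76, [646.0, -19.0])]
mug [([282.0, 376.0], 0.61, [437.0, 445.0])]
spray [([203.0, 325.0], 0.61, [643.0, 383.0]), ([274.0, 152.0], 0.46, [623.0, -324.0])]
bowl [([276.0, 155.0], 0.65, [635.0, -403.0]), ([282.0, 374.0], 0.5, [440.0, 431.0])]
tape [([328.0, 165.0], 0.71, [443.0, -396.0]), ([308.0, 256.0], 0.47, [443.0, 43.0])]
[ 9.87794731e-01  1.55761257e-01  6.39561515e-06 -1.66836207e-05] 1.3
```

View pics/top0.png

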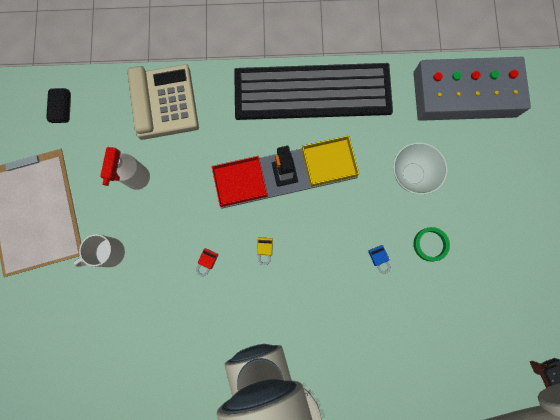

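View pics/side0.png

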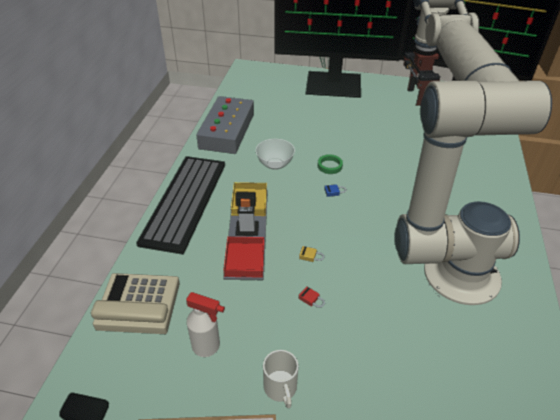

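The top view shows the red lock body at about (208,259), yellow at (265,243) and blue at (379,256), all with shackles towards the robot. The red tray is at (240,182), the yellow tray at (330,161), and the handle at (286,160) with its orange button on the left (world +y). The side view agrees, so the red tray is on caddy +y.

```bash
cat >> h.py <<'E'
def mask(img,c):
    h=cv2.cvtColor(img,cv2.COLOR_BGR2HSV);H,S,V=cv2.split(h)
    k=((H<6)|(H>174)) if c=="red" else ((H>20)&(H<33))
    return (k&(S>150)&(V>70)).astype(np.uint8)
def blob(p,c,near):
    n,l,st,ce=cv2.connectedComponentsWithStats(mask(p["image"],c))
    i=min((i for i in range(1,n) if st[i,4]>40),key=lambda i:np.hypot(*(ce[i]-near)))
    return np.argwhere(l==i)[:,::-1].astype(float),ce[i]
def rect(p,c,near,z):
    px,ce=blob(p,c,near)
    w=np.array([at_z(p,q,z)[:2] for q in px],np.float32)
    return cv2.minAreaRect(w),w.mean(0),len(px)
E
python3 - <<'E'
from h import *
p=m.grab_frame("top")
for c,near,z in(("red",(240,182),42),("yellow",(330,161),42),("red",(208,259),20),("yellow",(265,243),20)):
    print(c,rect(p,c,near,z))
# wrist views above the locks
for n,x,y in(("red",405,180),("yellow",440,27)):
    m.goto([x-20,y,230],down(np.pi/2 if m.solve_ik([x-20,y,230],down(np.pi/2)) is not None else -np.pi/2))
    p=m.grab_frame("wrist");cv2.imwrite(f"pics/w_{n}.png",p["image"])
    print(n,m.current_q().round(2) if hasattr(m.current_q(),'round') else m.current_q(),[d["pixel"] for d in m.spot_in(p,n+"_lock")[:1]],m.current_clock())
    near=proj(p,[x,y,20])[0]; print(near,rect(p,n,near,20))
E
python3 -c "
import cv2,numpy as np
cv2.imwrite('pics/w.png',cv2.resize(np.hstack([cv2.imread('pics/w_red.png'),cv2.imread('pics/w_yellow.png')]),(800,300)))"
```

```text
red (((617.894287109375, 86.87918090820312), (113.91537475585938, 128.73240661621094), 11.217838287353516), array([617.5878 ,  86.89403], dtype=float32), 2013)
yellow (((666.6049194335938, -156.40902709960938), (114.51895141601562, 131.97848510742188), 11.366195678710938), array([ 666.1786 , -156.22379], dtype=float32), 2050)
red (((415.8839416503906, 175.50254821777344), (38.28547668457031, 43.0810661315918), 62.80314254760742), array([413.9958 , 176.12958], dtype=float32), 211)
yellow (((462.73785400390625, 21.99481773376465), (37.64606857299805, 7.562813758850098), 84.37701416015625), array([462.8558  ,  21.546753], dtype=float32), 41)
red [ 0.36 -0.38  1.64 -0.    1.88 -1.21] [[283.6, 214.6]] 4.1917
[284.90288048 209.17300703] (((616.8899536132812, 81.83213806152344), (150.156005859375, 73.9544448852539), 89.91746520996094), array([616.6339 ,  82.10813], dtype=float32), 6111)
yellow [-0.02 -0.39  1.65  0.    1.88 -1.59] [[281.2, 209.0]] 4.9667
[283.96529221 209.43479115] (((667.2074584960938, -96.39236450195312), (42.814453125, 13.054089546203613), 11.70551872253418), array([670.20184, -96.24273], dtype=float32), 241)
```

View pics/w.png

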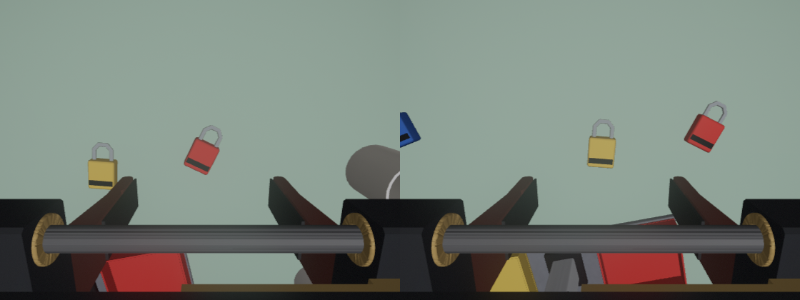

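The wrist views show yellow at about (281,210) and red at about (425,185), with shackles towards the image top (the robot). My colour mask was too strict on saturation, so I'll loosen it and measure again, then pick up red.

```bash
cat >> h.py <<'E'
def lock(p,c):
    """centre and yaw (of lock +x, roughly world +x) of a lock body from its top-face outline"""
    near=m.spot_in(p,c+"_lock")[0]["pixel"]
    H,S,V=cv2.split(cv2.cvtColor(p["image"],cv2.COLOR_BGR2HSV))
    k=((((H<8)|(H>172)) if c=="red" else ((H>18)&(H<35)))&(S>90)&(V>60)).astype(np.uint8)
    k=cv2.morphologyEx(k,cv2.MORPH_CLOSE,np.ones((15,15)))
    n,l,st,ce=cv2.connectedComponentsWithStats(k)
    i=min((i for i in range(1,n) if st[i,4]>100),key=lambda i:np.hypot(*(ce[i]-near)))
    w=np.array([at_z(p,q,20)[:2] for q in np.argwhere(l==i)[:,::-1]],np.float32)
    r=cv2.minAreaRect(w)
    a=np.deg2rad(r[2]); a=(a+np.pi/4)%(np.pi/2)-np.pi/4
    return np.array(r[0]),a,r[1]
E
python3 - <<'E'
from h import *
p=m.grab_frame("wrist")
print(ray(p,[280,210])[0])
for c in("red","yellow"): print(c,lock(p,c))
p=m.grab_frame("top")
for c in("red","yellow"): print(c,lock(p,c))
E
```

```text
[352.22793822  27.84058723 392.01834206]
red (array([415.70117188, 173.40113831]), np.float64(-0.44214093365215423), (44.19035339355469, 43.9368896484375))
yellow (array([443.6920166 ,  24.50246429]), np.float64(-0.08580318873877246), (38.55703353881836, 45.9085693359375))Traceback (most recent call last):
  File "<stdin>", line 6, in <module>
  File "h.py", line 29, in lock
    near=m.spot_in(p,c+"_lock")[0]["pixel"]
         ~~~~~~~~~~~~~~~~~~~~~~^^^
IndexError: list index out of range
```

```bash
cat >> h.py <<'E'
CY=0.1975; COL=np.array([642.2,-34.8]); CX=np.array([np.cos(CY),np.sin(CY)]); CYV=np.array([-np.sin(CY),np.cos(CY)])
def ori(a,xyz):
    """tool-down orientation gripping across a lock of yaw a, half turn chosen by joint-6 range"""
    best=None
    for k in(1,-1):
        q=down(a+k*np.pi/2); s=m.solve_ik(list(xyz),q)
        if s is not None and (best is None or abs(s[5])<abs(best[1][5])): best=(q,s)
    return best[0]
def pick(c,a):
    P=[*c,120]; o=ori(a,P)
    m.gripper_open(); m.goto(P,o); m.move_straight([*c,4],v=120,until_force=15); m.clamp(30)
    print("grip",m.current_position(),m.current_opening(),m.current_grip_force())
    m.move_straight([*c,190],v=200); print("lift",m.current_opening(),m.current_grip_force())
def place(t,a):
    P=[*t,190]; m.goto(P,ori(a,P))
    hit=m.move_straight([*t,20.5],v=100,until_force=8); print("down",hit,m.current_position())
    m.gripper_open(); m.move_straight([*t,200],v=200); print("t",m.current_clock())
E
python3 - <<'E'
from h import *
pick([415.7,173.4],-0.442)
p=m.grab_frame("wrist");cv2.imwrite("pics/held.png",p["image"])
t=COL+130*CYV+3*CX; print(t)
place(t,CY-0.66)
p=m.grab_frame("top");cv2.imwrite("pics/t1.png",cv2.resize(p["image"][120:280,180:380],(800,640))[:600])
E
```

```text
grip [415.75259593 173.52943295   4.0357237 ] 0.4526720685882853 30.00023066997528
lift 0.44892195621097575 29.999763071537018
[619.63326958  93.26148007]
down False [620.10063081  93.31946002  21.32803763]
t 13.9083
```

View pics/held.png

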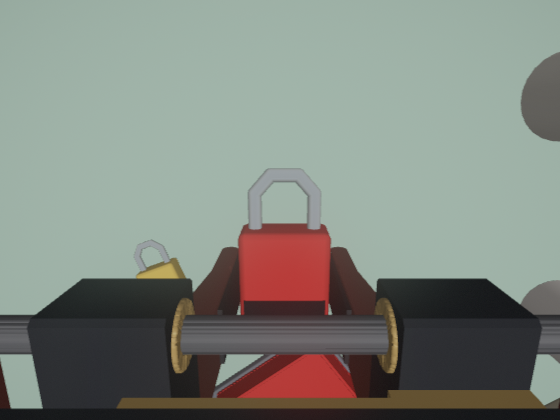

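View pics/t1.png

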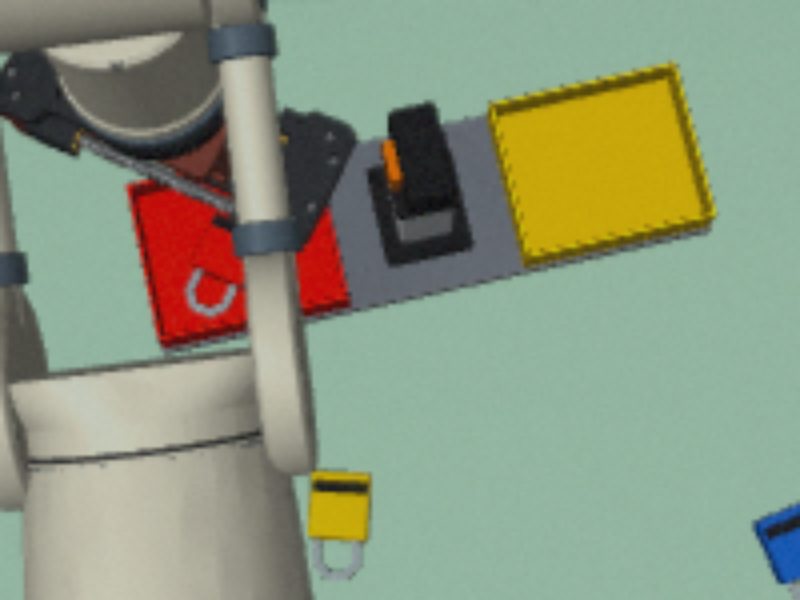

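The held view shows the red lock squarely gripped. The top crop shows it flat in the red tray, with its shackle near (210,292). Yellow is next.

```bash
python3 - <<'E'
from h import *
pick([443.7,24.5],-0.086)
t=COL-130*CYV+3*CX; print(t)
place(t,CY-0.66)
# viewing pose over the handle
P=[600,-35,280]; m.goto(P,ori(CY,P))
p=m.grab_frame("wrist");cv2.imwrite("pics/w2.png",p["image"]);print(proj(p,[[*COL,156],[*(COL+22*CYV),138]]))
print(m.current_q(),m.current_clock())
for n in("handle_grip","release","red_lock","yellow_lock"): print(n,[(d["pixel"],d["conf"]) for d in m.spot_in(p,n)[:2]])
m.goto([420,-35,280],ori(CY,[420,-35,280]))
p=m.grab_frame("top");cv2.imwrite("pics/t2.png",cv2.resize(p["image"][120:280,180:380],(750,600)))
E
```

```text
grip [443.66300641  24.55287402   3.97742077] 0.45546182435345345 30.00011444091797
lift 0.4488920504978151 29.999859631061554
[ 670.65009155 -161.68416879]
down False [ 671.09806467 -161.82682065   21.40608058]
t 22.9083
[[293.99552891 157.53239979]
 [266.75835198 155.574014  ]]
[-1.15059453e-01  1.14557494e-01  1.10411564e+00 -4.04998852e-05
  1.92338604e+00  1.25804199e+00] 25.2167
handle_grip [([290.1, 149.7], 0.6)]
release [([271.1, 153.8], 0.59)]
red_lock [([174.7, 146.9], 0.96)]
yellow_lock [([404.3, 144.2], 0.86)]
```

View pics/w2.png

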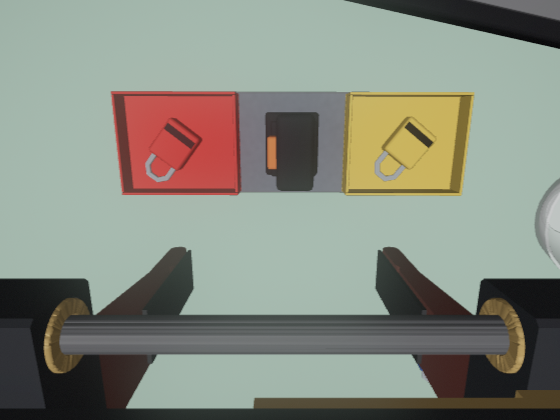

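View pics/t2.png

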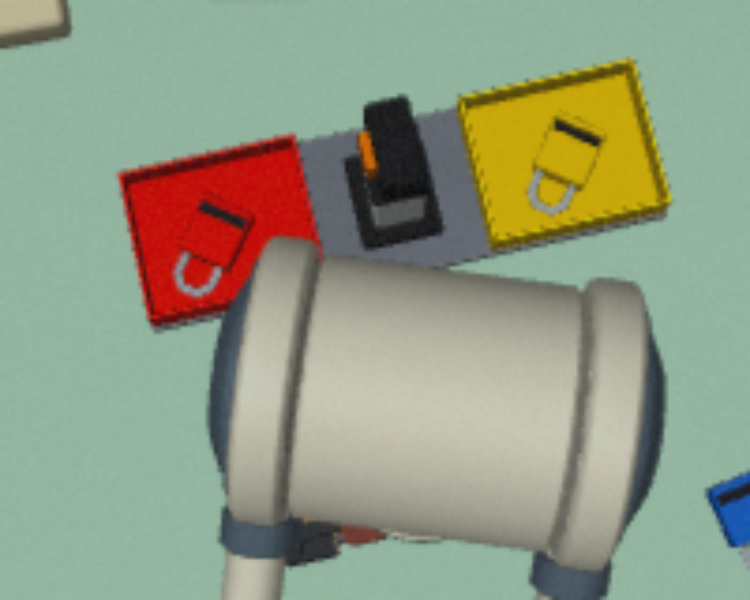

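The wrist view shows red at (175,145) and yellow at (405,143), both flat in their own trays, with the block's top face at about columns 275–318, rows 113–190 and the button on its left. Next I'll refine the handle position from the same view, then grip and lift it.

```bash
python3 - <<'E'
from h import *
P=[600,-35,280]; m.goto(P,ori(CY,P))
p=m.grab_frame("wrist")
c=np.array([at_z(p,q,156)[:2] for q in((275,113),(318,113),(277,190),(313,190))]);d=c.mean(0)-COL
dx,dy=d@CX,d@CYV;print("block offset caddy x,y",dx,dy)
g=COL+np.clip(dx,-4,4)*.6*CX+(np.clip(dy,-3,3)*.6+1)*CYV; print(g)
P=[*g,230];o=ori(CY,P);m.goto(P,o)
print("hit",m.move_straight([*g,119],v=100,until_force=10),m.current_position())
f0=np.array(m.current_contact_force())
m.clamp(35); m.hold(.2)
print("open mm",m.current_opening()*88,m.current_grip_force(),np.array(m.current_contact_force())-f0,m.current_clock())
p=m.grab_frame("wrist");cv2.imwrite("pics/g.png",p["image"])
E
```

```text
block offset caddy x,y 3.797849727973212 -1.1413419521526416
[644.37256507 -34.04380737]
hit False [644.84981739 -34.08344937 120.11756413]
open mm 31.61302419492513 34.99708950519562 [-0.18383553  2.20333289 -1.89927124] 29.75
```

View pics/g.png

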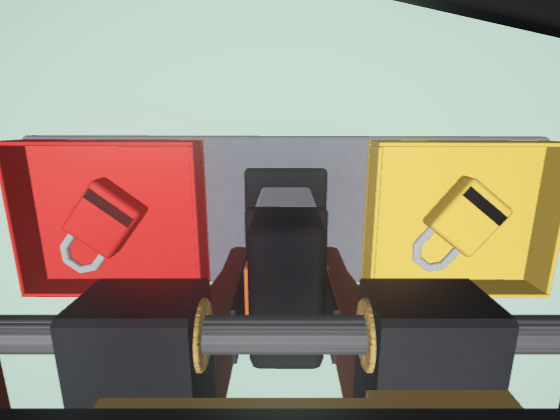

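The block is centred between the fingers and the opening is 31.6 mm, so the button is fully in. I'll pull it up now.

```bash
python3 - <<'E'
from h import *
x,y,z0=m.current_position()
print("hit1",m.move_straight([x,y,z0+15],v=40,until_force=20),m.current_position(),m.current_contact_force())
print("hit2",m.move_straight([x,y,z0+70],v=60,until_force=20),m.current_position(),m.current_contact_force())
print("hit3",m.move_straight([x,y,z0+84],v=15,until_force=9),m.current_position(),m.current_contact_force())
m.hold(.7)
print("rise",m.current_position()[2]-z0,m.current_contact_force(),m.current_opening()*88,m.current_grip_force(),m.current_clock())
p=m.grab_frame("wrist");cv2.imwrite("pics/g2.png",p["image"])
p=m.grab_frame("side");cv2.imwrite("pics/s2.png",cv2.resize(p["image"][130:310,170:410],(800,600)))
E
```

```text
hit1 False [644.32316234 -33.89051874 134.11816466] [ 0.38006243  0.24562861 -4.08056159]
hit2 False [644.29909895 -33.88036317 188.51755958] [ 0.90448834  2.1693616  -4.63037052]
hit3 True [644.22952327 -33.86456399 193.3527883 ] [ 4.06858229 -1.54105895 -4.83723002]
rise 72.80118449225964 [ 4.57178621 -2.9540778  -4.54541625] 31.630399815911787 34.995219111442566 32.65
```

View pics/g2.png

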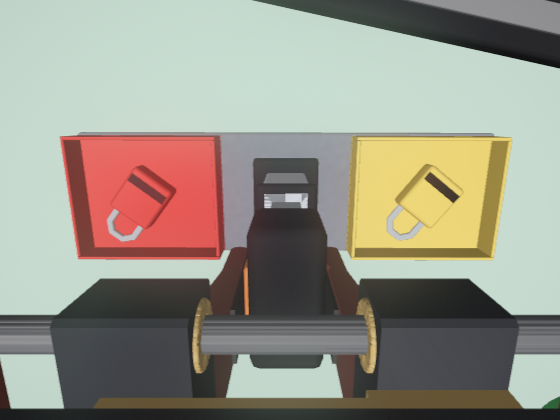

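View pics/s2.png

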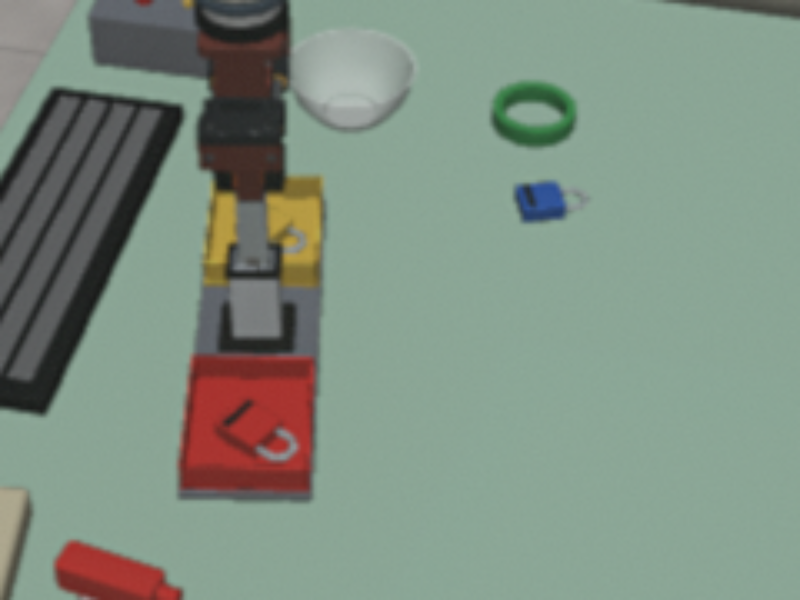

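Both locks are in their trays and the mast is out. The rise is 72.8 mm with a vertical load of only about 4.6 N, so a sideways force stopped it short of the end. I'll creep on up until the vertical load shows the hard stop.

```bash
python3 - <<'E'
from h import *
x,y,z=m.current_position(); z0=193.33-72.8+0
for i in range(1,13):
    m.move_straight([x,y,z+i],v=10); m.hold(.1)
    f=np.array(m.current_contact_force()); print(i,round(m.current_position()[2]-z0,2),f.round(1))
    if f[2]<-16: break
m.hold(.5)
print(m.current_position()[2]-z0,m.current_contact_force(),m.current_opening()*88,m.current_grip_force(),m.current_clock())
E
```

```text
1 71.97 [ 3.4 -0.2 -4.9]
2 73.34 [ 2.6 -1.9 -4.5]
3 74.29 [ 2.8 -0.9 -5.3]
4 74.57 [ 3.6 -1.  -8.6]
5 74.63 [  5.5  -0.5 -11.6]
6 74.66 [  6.5  -1.  -16.1]
74.66051488258866 [  6.12066927  -0.90944174 -15.51590732] 31.20539030668547 34.99561429023743 35.375
```

The handle is on the hard stop: the load rises while the height stays put, and the rise from home is about 76 mm. The button is still in, at 31.2 mm opening.

```bash
python3 -c "
from workcell import manip as m
print(m.hand_in())"
```

```text
the job is handed in; nothing more can be done
None
```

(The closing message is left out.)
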